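Unlatch the ultrasonic probe and hold it on the brick

ROBOT

A 6-joint arm with a two-finger parallel gripper is mounted at the origin on the work surface. World frame = base frame: x ahead of the robot, y to its left, z up, the work surface at z = 0. Lengths are in m, angles in rad, forces in N, time in s.
With the tool pointing down it reaches from about 0.35 to 0.775 m from the base axis. Payload 7.3 kg.
Tool frame: the origin (TCP) lies midway between the tips of the shut fingers; the grasp point (between the pads) lies 19 mm behind it (robot.tcp_to_grasp is the distance from the TCP to the grasp point, in m); z points along the fingers, y is the line along which they close (so a half turn about z gives the same grasp; the last joint's range is limited). The gripper opens to 92 mm and grips with 3 to 60 N. Pads are 19 mm wide; open, the fingers measure 130 mm over their backs; the gripper's body (75 mm by 190 mm) begins 47 mm behind the grasp point.
Start: joints at [-1.261, 0.342, 1.524, -0, 1.275, -0.146], TCP at [0.231, -0.471, 0.227] pointing down, gripper open.
Joint ranges: [-2.53, 2.53], [-0.77, 2.02], [0.04, 2.7], [-1, 4.14], [0.28, 2.66], [-3.11, 3.11]. Speed limits (rad/s): [2.57, 2.57, 3.14, 3.14, 3.14, 3.14].

INTERFACE

Orientations are given as [roll, pitch, yaw] about the fixed x, y, z axes, in that order (R = Rz(yaw) Ry(pitch) Rx(roll)).
In Python, from cell import readout, cams, ticket, robot gives the robot as it stands. The module is installed in compiled form; this text tells all that it offers.
- The arm moves only by the tool jog_arm, never from a script. Its argument "plan" is a list of rows, each a list of 5 numbers: the shift along the world's x, y, z each as a share of 0.08 m, from -1 to 1, then the turn about the world's z as a share of 90 degrees, from -1 to 1, then the opening, from -1 (shut) to 1 (fully open). A call has 1 to 12 rows; each row is the pose to reach, as a shift and turn from the pose commanded when the call began; what a row does not reach only later rows make up. A row lasts 1/10 s, in which the tool goes at most 50 mm and 8.59 degrees, less where a joint would pass 70% of its speed; a pose out of reach is approached as far as the arm can. A call with a number of a shift or a turn outside -1 to 1 is refused whole. A call with a gripper value outside its range is refused whole. The fingers move at their own pace and stop on an object; "squeeze" is the grip in N (left out, the last holds). Time passes only in rows, so rows that repeat a pose let the fingers close. It gives the time, the measured TCP pose, the force, the opening and the grip force at its end, in the units of the state.
- readout.observe(): the state, without advancing time (a new reading comes with each control period).
- cams.read_camera(name): name is "side" or "top"; returns the picture (420x560x3 uint8, blue, green, red); there is no depth.
- cams.calibration(name): a dict with "K" (3x3 intrinsics, pixels), "world_from_camera" (4x4, takes a point from camera to world coordinates). Camera axes: x right, y down, z forward; pixel columns grow to the right and rows downward; lengths in m; the calibration is good to about 2 mm. A picture is of the moment at which its call begins. calibration takes no time and is no camera call.
- ticket.hand_in(): hands the job in; it is judged then, once.
The state is a dict: "time": time; "qpos": joint angles; "qvel": joint speeds; "joint_efforts": joint torques, N m; "tool_pos": TCP position; "tool_rot": TCP orientation; "contact_force": force on the tool from outside, world axes, zero at the start; "torque": the same for the moment, N m; "opening": finger opening in m; "grip_force": force on a finger pad.
Only numpy, scipy, OpenCV 4.12 (cv2) and the standard library are available. Lean on these libraries where they do the work, as an engineer would, in place of code of your own. Each camera call takes 0.05 s, during which the arm holds its last target. There are 200 camera calls.

TASK

Take the orange-handled key out of its grey block, use it (not your fingers) to turn the slotted brass latch screw on the brick test stand anticlockwise as far as it goes, so that the red tongue swings out from under the probe, and put the key back upright in its block. Then press the blue spring-loaded cap straight down 12 mm with your fingertips, so that its black pointer stands in the green band, never pushing it to the bottom, and finish while still holding it there. Leave the other things on the bench where they are.

Things in the scene. Friction and masses are not known exactly. Their poses are not given: they have to be found in the camera images.
- stand: Fixed stand, 116 (x) x 186 (y) mm, a half brick between grey base and aluminium deck (deck top at 72 mm). Origin: centre of underside. On the deck, in its own axes at x = 0: blue probe cap at y = +25 mm, brass latch screw at y = -35 mm, white scale plate 40 mm tall at y = +69 mm with a green band above a red one. Place and yaw vary; may swap sides with the block.
- cap: Blue round cap of the spring probe, 44 mm across, on a steel sleeve that slides straight down on the stand; below it a steel flange 52 mm across with a black pointer. Moves with joint probe.
- cap_top (a point): Centre of the flat top face of the blue cap: 140 mm above the bench at rest, 128 mm when pressed 12 mm.
- probe (a joint): Downward travel of the cap in m: 0 at rest, 0.024 at the bottom stop. A spring brings it back: about 3 N to start, 9 N at 12 mm, 15 N at the bottom. The middle of the green band is 0.012, its edges 0.009 and 0.015. While the red tongue is under the flange it goes no further than about 0.002.
- screw: Slotted brass screw head, about 34 mm across, top 90 mm above the bench; slot 7 mm wide, 10 mm deep, open at both ends. Origin on its axis at deck height; its x axis runs along the slot (parallel to the stand's x at joint latch = 0). The red tongue is part of it: it reaches 48 mm from the axis along its +y, at right angles to the slot, with an upright block 24 mm tall at its end.
- slot (a point): Centre of the slot's floor, on the screw's axis, 80 mm above the bench; its x axis runs along the slot.
- latch (a joint): Angle of the latch screw in rad, growing anticlockwise seen from above: 0 to 0.25 at the start (tongue under the flange), stop at 1.3 (tongue swung out). Stiff hinge (0.05 N m): it stays where it is left.
- key: Loose key, 90 g, upright. Origin: blade tip, z up. Blade 22 mm wide (x), 3.5 mm thick (2 at the tip), 14 mm high, same both ways round; shank 9 mm; collar 34 mm across, 74 to 82 mm above the tip; orange handle 82 to 126 mm up, 46 mm wide (x), 14 mm thick (y): pinch it across the thickness 106 mm above the tip. Lower the blade along the screw's slot, where it has about 0.16 rad of play.
- block: Fixed grey key block, 64 (x) x 90 (y) x 80 mm tall. Origin: centre of underside. Upright hole through its middle, 27 mm (x) by 12 mm (y), for blade and shank; the key's collar rests on the top, the key's x along the block's x. Two small empty round holes beside it. Place and yaw vary; may swap sides with the stand.
- key_home (a point): Where the key's tip (its origin) is when the key stands in its block: on the block's axis, 6 mm above the bench.
- ref_bar: Loose aluminium reference cylinder, 40 mm across, 55 mm tall, standing; leave alone. Origin: centre of underside.
- gel_jar: Loose jar, 64 mm across, 75 mm tall; leave alone. Origin: centre of underside.
- notebook: Loose notebook, 200 x 150 x 12 mm; leave alone. Origin: centre of underside.
- phone: Loose phone, 148 x 72 x 9 mm; leave alone. Origin: centre of underside.
- marker: Loose black marker pen, 135 x 14 x 14 mm; leave alone. Origin: centre of underside.
- spare_brick: Loose brick specimen, 100 x 60 x 42 mm; leave alone. Origin: centre of underside.

How it is judged:
On the way, in this order (a step that is already met when the one before it is completed fails the run):
1. the latch screw is turned to its stop with the key's blade in its slot (value of joint latch above 1.1 rad and distance between key and slot below 0.012 m), for 0.1 s.
2. the key stands in its block again, let go (distance between key and key_home below 0.012 m and angle between key's own z axis and vertical below 0.15 rad and contact force between the fingers and key below 0.2 N), for 0.2 s.
At the end, for the whole second after the job is handed in: The fingers press on the blue cap (over 4 N) and hold it still between 9 and 15 mm down; the latch is open (over 1.1 rad); the key stands in its block within 12 mm of its place, within 0.15 rad of upright, not touched by the fingers; the bystanders are within 30 mm of where they were (all of step 2 and value of joint probe between 0.009 and 0.015 m and velocity of joint probe between -0.01 and 0.01 m/s and contact force between the fingers and cap above 4 N and value of joint latch above 1.1 rad and distance of each of ref_bar, gel_jar, notebook, phone, marker, spare_brick from where it was at the start of the episode below 0.03 m); the arm keeps its last pose, push and grip.
It fails at once if the cap is pushed down to the bottom (over 22 mm) (value of joint probe above 0.022 m).
It fails at once if the fingers push the latch screw or its tongue (over 2 N) (contact force between the fingers and screw above 2 N).
It fails at once if another thing on the bench is moved over 30 mm (distance of any of ref_bar, gel_jar, notebook, phone, marker, spare_brick from where it was at the start of the episode above 0.03 m).
It also fails if it takes over 67 s, if anything falls off the work surface, if the arm or the gripper's body presses on something with over 40 N, if the wrist force passes 120 N, or if a joint passes its speed limit or range.

## Working session

There is one attempt and no reset: what is moved stays moved. The work goes in short steps, Python scripts to look and compute and a tool call to move; the robot and the scene stay as the last step left them, time stands still between calls to the robot, and variables do not carry over. Pictures are saved under pics/ and viewed, at most 13 in all, crops included, and the job is handed in when it is done.

Besides the shell and the picture viewer there is one more tool, called after "Emit:" in YAML: its name, and indented under it one key for each argument. jog_arm: Moves the arm, as the interface text tells. Shift numbers are shares of 0.08 m and turn numbers shares of 90 degrees, none past 1 either way. Its arguments: {"type":"object","properties":{"plan":{"type":"array"},"squeeze":{"type":"number"}},"required":["plan"]}

```bash
mkdir -p pics
python3 - <<'E'
from cell import readout,cams
import cv2
s=readout.observe();print(s)
for n in("side","top"):
    cv2.imwrite(f"pics/{n}0.png",cams.read_camera(n)); c=cams.calibration(n);print(n,c["K"],c["world_from_camera"])
E
```

```text
{'time': 0.0, 'qpos': array([-1.26099838e+00,  3.42729482e-01,  1.52502182e+00,  2.22292609e-05,
        1.27541269e+00, -1.46019486e-01]), 'qvel': array([-1.84245562e-03, -1.28260209e-03,  3.21702692e-04,  8.14272060e-04,
       -2.38508556e-04,  6.29886669e-05]), 'joint_efforts': array([-7.00227656e-05, -4.31240273e+01, -2.44217902e+01,  7.16973888e-02,
        5.60603582e-02, -1.47910087e-04]), 'tool_pos': array([ 0.23099273, -0.47099219,  0.22603979]), 'tool_rot': array([-3.14004113e+00, -2.49661697e-04,  4.55810754e-01]), 'contact_force': array([ 0.14720386,  0.90610737, -0.24955363]), 'torque': array([ 0.02571287,  0.03261271, -0.04319223]), 'grip_force': 0.0, 'opening': 0.09203164983187585}
side [[401.72461225   0.         279.73542857]
 [  0.         401.72461225 207.48666517]
 [  0.           0.           1.        ]] [[ 0.94951892 -0.15309286  0.27381818  0.25456167]
 [-0.31313234 -0.51545423  0.79765599 -0.89106542]
 [ 0.0190253  -0.84313078 -0.53737187  0.68907158]
 [ 0.          0.          0.          1.        ]]
top [[395.84446934   0.         282.86824734]
 [  0.         395.84446934 207.10367236]
 [  0.           0.           1.        ]] [[ 0.00832325 -0.98650749  0.16350441  0.31916358]
 [-0.99961084 -0.01256194 -0.02490724 -0.02601886]
 [ 0.02662511 -0.16323347 -0.98622814  1.45731412]
 [ 0.          0.          0.          1.        ]]
```

View pics/side0.png

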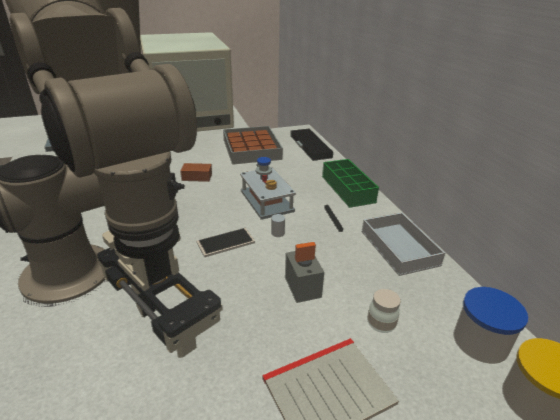

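View pics/top0.png

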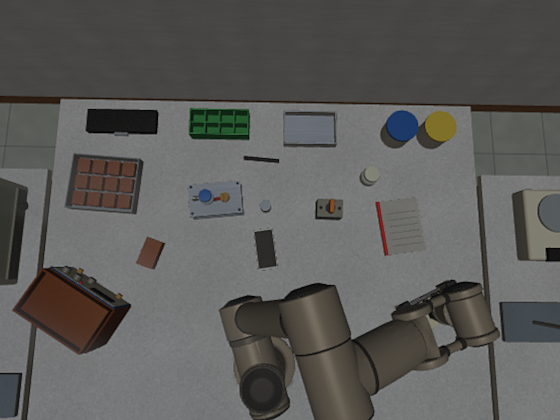

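The stand is at about (268,190) in the side view and (215,199) in the top view. The block with its key is at (304,275) and (330,208). I'll enlarge these regions.

Run:
```python
import cv2,numpy as np
def crop(n,x,y,w,h,k):
    im=cv2.imread(f"pics/{n}0.png")[y:y+h,x:x+w]
    im=cv2.resize(im,None,fx=k,fy=k,interpolation=cv2.INTER_CUBIC)
    for i in range(0,w,10): cv2.putText(im,str(x+i),(i*k,8),0,.3,(0,255,255),1);cv2.line(im,(i*k,10),(i*k,14),(0,255,255),1)
    for i in range(10,h,10): cv2.putText(im,str(y+i),(0,i*k+3),0,.3,(0,255,255),1)
    return im
a=np.hstack([crop("top",180,172,70,50,8)[:, :400*2][:, :560]]);
b=crop("top",310,190,40,35,8)
print(a.shape,b.shape)
c=np.zeros((400+280,0,3),np.uint8)
cv2.imwrite("pics/t1.png",np.hstack([crop("top",182,174,66,50,8)[:400,:528],np.pad(crop("top",313,190,34,35,8),((0,120),(0,0),(0,0)))]))
cv2.imwrite("pics/s1.png",np.hstack([crop("side",232,150,68,70,7),np.pad(crop("side",280,238,46,65,7),((0,35),(0,0),(0,0)))]))
```

```text
(400, 560, 3) (280, 320, 3)
```

View pics/t1.png

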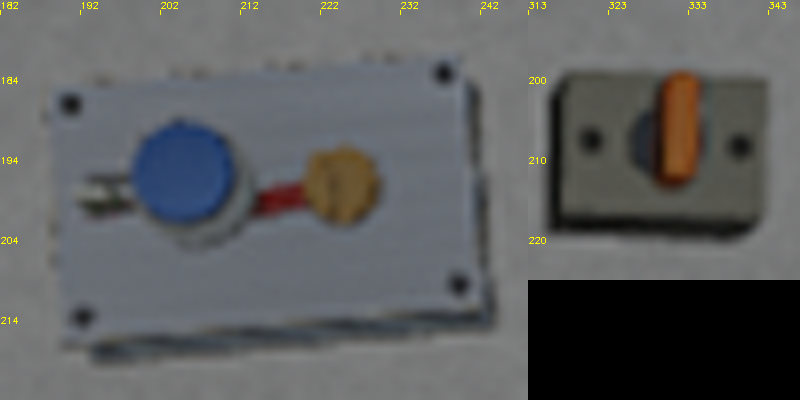

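View pics/s1.png

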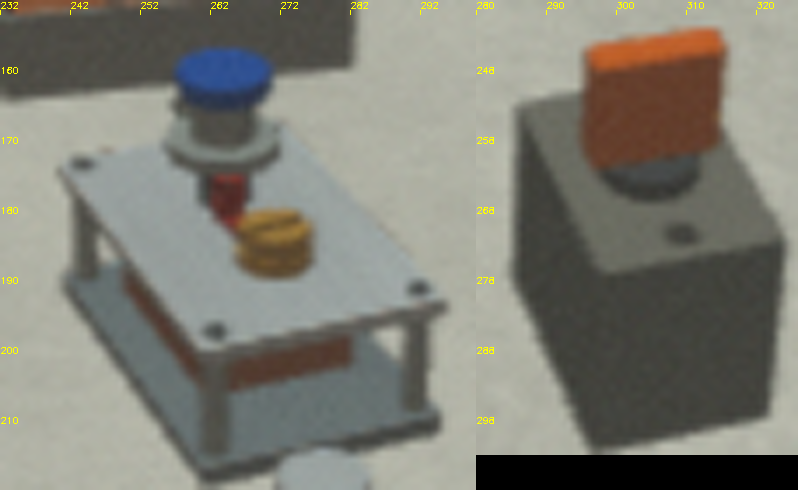

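The top view shows the deck screws at (190.8,187), (237.5,183.1), (239.4,209.5) and (192.4,213.6). In that view the cap is at (204.8,195.5), the brass screw at (224.8,197.3), the block holes at (320.9,207.5) and (339.5,208.3), and the handle top at (332.4,206). The side view shows the cap at (264,160.5), the brass screw at (271.3,182.6), three deck screws, the block hole at (309.4,271.4) and the handle top at (305.7,245.1).

```bash
cat > h.py <<'E'
import numpy as np
from cell import cams
from scipy.optimize import least_squares
C={n:cams.calibration(n) for n in("side","top")}
def proj(n,P):
    W=C[n]["world_from_camera"];p=(np.atleast_2d(P)-W[:3,3])@W[:3,:3]@C[n]["K"].T
    return p[:,:2]/p[:,2:]
def tri(t,s):
    f=lambda P:np.r_[proj("top",P)[0]-t,proj("side",P)[0]-s]
    r=least_squares(f,[.5,0,.1]);return r.x,np.abs(r.fun).max()
def onz(n,uv,z):
    W=C[n]["world_from_camera"];d=W[:3,:3]@np.linalg.solve(C[n]["K"],[*uv,1]);return W[:3,3]+d*(z-W[2,3])/d[2]
E
python3 - <<'E'
from h import *
np.set_printoptions(precision=4,suppress=True)
P={"cap":((204.75,195.5),(264,160.5)),"screw":((224.75,197.25),(271.3,182.6)),"d1":((190.75,187),None),"d2":((237.5,183.1),(291.9,191.3)),"d3":((239.4,209.5),(262.7,197.3)),"d4":((192.4,213.6),(243.6,173.3)),"hole":((339.5,208.25),(309.4,271.4)),"handle":((332.4,206),(305.7,245.1))}
for k,(t,s) in P.items():
    if s: print(k,*tri(t,s))
d=[onz("top",P[k][0],.072) for k in("d1","d2","d3","d4")];c=np.mean(d,0)
print("deck",c,"yaw",[np.arctan2(-(a-b)[0],(a-b)[1]) for a,b in((d[0],d[1]),(d[3],d[2]))],[np.arctan2((a-b)[1],(a-b)[0]) for a,b in((d[0],d[3]),(d[1],d[2]))], np.linalg.norm(d[0]-d[1]),np.linalg.norm(d[0]-d[3]))
for n,i in(("top",0),("side",1)): print(n,"cap",onz(n,P["cap"][i],.14),"screw",onz(n,P["screw"][i],.09),"handle",onz(n,P["handle"][i],.132),"hole",onz(n,P["hole"][i],.08))
a=onz("top",(320.9,207.5),.08);b=onz("top",(339.5,208.25),.08)
print("blk",(a+b)/2,"yaw",np.arctan2(-(a-b)[0],(a-b)[1]))
# slot ends side
a=onz("side",(232+243/7,150+237/7),.09);b=onz("side",(232+304/7,150+218/7),.09);print("slot",a,b,np.arctan2(*(b-a)[1::-1]))
# handle top front edge side view
a=onz("side",(280+118/7,238+70/7),.132);b=onz("side",(280+249/7,238+47/7),.132);print("handle",a,b,np.arctan2(*(b-a)[1::-1]))
E
```

```text
cap [0.575  0.2054 0.1353] 0.07445898949549701
screw [0.5796 0.1434 0.0884] 0.2844548241612017
d2 [0.6336 0.1019 0.0719] 0.030045130885440585
d3 [0.5381 0.0926 0.0721] 0.04208498427800578
d4 [0.521  0.2572 0.0721] 0.16290798352736147
hole [ 0.5454 -0.2613  0.0797] 0.15646174944140512
handle [ 0.5457 -0.2287  0.1304] 0.17365409779495167
deck [0.5777 0.1797 0.072 ] yaw [np.float64(0.09993989024905689), np.float64(0.10100443069109792)] [np.float64(0.10616544668498129), np.float64(0.09690212112987692)] 0.16621876035893057 0.09604059634263445
top cap [0.5739 0.2046 0.14  ] screw [0.5782 0.1434 0.09  ] handle [ 0.5448 -0.2283  0.132 ] hole [ 0.5459 -0.2614  0.08  ]
side cap [0.5725 0.1961 0.14  ] screw [0.5795 0.1406 0.09  ] handle [ 0.5452 -0.2307  0.132 ] hole [ 0.545  -0.2616  0.08  ]
blk [ 0.5469 -0.2284  0.08  ] yaw -0.028048335798382687
slot [0.5637 0.137  0.09  ] [0.5945 0.1459 0.09  ] 0.2817693616393941
handle [ 0.5224 -0.2348  0.132 ] [ 0.5671 -0.2358  0.132 ] -0.02442499120476467
```

Emit:
jog_arm:
  plan:
    - [0.98,0.75,0,-0.3,0]
    - [0.98,0.75,0,-0.3,0]
    - [0.98,0.75,0,-0.3,0]
    - [0.98,0.75,0,-0.3,0]
  squeeze: 30

```text
time: 0.5
tool_pos: [0.3109, -0.4098, 0.2264]
tool_rot: [-3.141, 0.0, -0.017]
contact_force: [0.2, -0.0, 0.1]
opening: 0.0644
grip_force: 0.0
```

Emit:
jog_arm:
  plan:
    - [0.98,0.75,0,0,0]
    - [0.98,0.75,0,0,0]
    - [0.98,0.75,0,0,0]
    - [0.98,0.75,0,0,0]

```text
time: 0.9
tool_pos: [0.3883, -0.3507, 0.2264]
tool_rot: [-3.141, 0.001, -0.013]
contact_force: [-0.0, 0.4, -0.6]
opening: 0.0463
grip_force: 0.0
```

Emit:
jog_arm:
  plan:
    - [0.98,0.75,0,0,0]
    - [0.98,0.75,0,0,0]
    - [0.98,0.75,0,0,0]
    - [0.98,0.75,0,0,0]

```text
time: 1.3
tool_pos: [0.4658, -0.2919, 0.2263]
tool_rot: [3.141, 0.001, -0.015]
contact_force: [0.8, -0.8, -0.1]
opening: 0.0456
grip_force: 0.0
```

Emit:
jog_arm:
  plan:
    - [0.98,0.75,0,0,0]
    - [0.98,0.75,0,0,0]
    - [0.98,0.75,0,0,0]
    - [0.98,0.75,0,0,0]
    - [0.98,0.75,0,0,0]
    - [0.98,0.75,0,0,0]

```text
time: 1.9
tool_pos: [0.5435, -0.233, 0.2269]
tool_rot: [3.141, 0.0, -0.018]
contact_force: [0.7, -0.0, -0.5]
opening: 0.0458
grip_force: 0.0
```

Run:
```python
from h import *
import cv2
from cell import readout
s=readout.observe();print(s["tool_pos"],s["tool_rot"],s["contact_force"],s["opening"],s["time"])
for n in("top","side"):
    im=cv2.imread(f"pics/{n}0.png").astype(int);b,g,r=im[...,0],im[...,1],im[...,2]
    m=(r>1.7*g)&(r>1.7*b)&(r>60)
    x0,x1,y0,y1=(205,225,190,204) if n=="top" else (255,275,168,186)
    ys,xs=np.nonzero(m[y0:y1,x0:x1]);ys+=y0;xs+=x0
    if len(xs)>2:
        print(n,len(xs),xs.min(),xs.max(),ys.min(),ys.max(),xs.mean(),ys.mean())
        for z in(.074,.078,.084):
            p=onz(n,(xs.mean(),ys.mean()),z);print(z,p,np.arctan2(-(p[0]-.580),p[1]-.1442))
```

```text
[ 0.54346052 -0.23303751  0.22685755] [ 3.14128348e+00  3.86518184e-04 -1.80234891e-02] [ 0.71772422 -0.0218482  -0.52500066] 0.04581949921043864 1.9
top 14 214 219 197 200 216.85714285714286 198.35714285714286
0.074 [0.57690953 0.17307859 0.074     ] 0.1066101305265189
0.078 [0.57616423 0.17250287 0.078     ] 0.13470498667866496
0.084 [0.57504628 0.17163931 0.084     ] 0.17860973779726436
side 18 263 266 175 181 264.27777777777777 177.72222222222223
0.074 [0.57607366 0.20539834 0.074     ] 0.06406977097605274
0.078 [0.57398277 0.1982677  0.078     ] 0.11083456451525994
0.084 [0.57084643 0.18757173 0.084     ] 0.20799678754263995
```

Run:
```python
from h import *
import cv2
for a in(.1,.15,.2,.25,.3,.35):
    u=np.array([-np.sin(a),np.cos(a),0]);v=np.array([u[1],-u[0],0])
    A=np.array([.580,.1442,0])
    print(a,"blk",proj("side",[A+.044*u+[0,0,z] for z in(.074,.084,.096)]).round(1).tolist(),"slot",proj("side",[A+s*.017*v+[0,0,.09] for s in(-1,1)]).round(1).tolist(),"top",proj("top",[A+s*.017*v+[0,0,.09] for s in(-1,1)]+[A+.028*u+[0,0,.078]]).round(1).tolist())
ims=[cv2.imread("pics/side0.png"),cv2.imread("pics/top0.png")]
a=cv2.resize(ims[0][165:195,255:290],None,fx=11,fy=11,interpolation=cv2.INTER_CUBIC)
b=cv2.resize(ims[1][185:211,200:236],None,fx=11,fy=11,interpolation=cv2.INTER_CUBIC)
b=np.pad(b,((0,a.shape[0]-b.shape[0]),(0,0),(0,0)))
o=np.hstack([a,b]);o=np.clip(o.astype(float)*1.5-20,0,255)
for i in range(0,35,5): cv2.putText(o,str(255+i),(i*11,10),0,.35,(0,0,255));cv2.putText(o,str(200+i),(385+i*11,10),0,.35,(0,0,255));cv2.putText(o,str(165+i),(0,i*11+4),0,.35,(0,0,255));cv2.putText(o,str(185+i),(385,i*11+4),0,.35,(0,255,255))
cv2.imwrite("pics/z1.png",o)
```

```text
0.1 blk [[265.7, 180.2], [265.7, 177.5], [265.7, 174.1]] slot [[266.0, 183.0], [276.2, 181.0]] top [[224.9, 201.5], [224.2, 192.0], [217.0, 198.1]]
0.15 blk [[265.0, 180.4], [265.0, 177.6], [265.0, 174.2]] slot [[266.1, 183.2], [276.1, 180.9]] top [[225.1, 201.5], [224.0, 192.0], [217.0, 198.5]]
0.2 blk [[264.4, 180.5], [264.4, 177.7], [264.4, 174.4]] slot [[266.2, 183.3], [275.9, 180.8]] top [[225.3, 201.4], [223.7, 192.1], [217.1, 198.8]]
0.25 blk [[263.8, 180.7], [263.8, 177.9], [263.8, 174.5]] slot [[266.4, 183.4], [275.8, 180.7]] top [[225.6, 201.4], [223.5, 192.1], [217.2, 199.2]]
0.3 blk [[263.2, 180.9], [263.2, 178.1], [263.2, 174.7]] slot [[266.5, 183.5], [275.6, 180.6]] top [[225.8, 201.3], [223.2, 192.2], [217.3, 199.6]]
0.35 blk [[262.7, 181.0], [262.7, 178.3], [262.6, 174.9]] slot [[266.7, 183.6], [275.5, 180.5]] top [[226.1, 201.3], [223.0, 192.3], [217.4, 200.0]][ WARN:0@0.090] global loadsave.cpp:1063 imwrite_ Unsupported depth image for selected encoder is fallbacked to CV_8U.
```

View pics/z1.png

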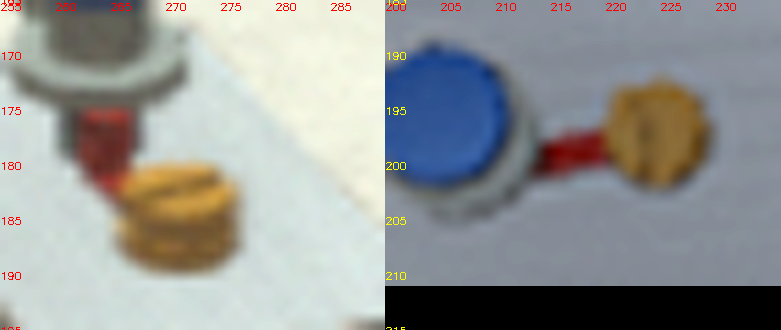

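The enlarged crop shows the slot running from about (266.5,183.3) to (275.5,180.3) in the side view, with the red block at column 263.7. That puts the slot's absolute yaw near 0.25, with the screw axis at about (0.580, 0.144).

Emit:
jog_arm:
  plan:
    - [0.035,0.055,-0.3,-0.006,0]
    - [0.035,0.055,-0.6,-0.006,0]
    - [0.035,0.055,-0.6,-0.006,0]
    - [0.035,0.055,-0.6,-0.006,0]
    - [0.035,0.055,-0.6,-0.006,0]

```text
time: 2.4
tool_pos: [0.5479, -0.2279, 0.1803]
tool_rot: [3.14, -0.002, -0.026]
contact_force: [0.3, -0.5, 0.3]
opening: 0.0458
grip_force: 0.0
```

Run:
```python
from h import *
import cv2
from cell import readout
o=[cv2.resize(cams.read_camera(n)[y:y+65,x:x+65],None,fx=6,fy=6,interpolation=cv2.INTER_CUBIC) for n,x,y in(("side",270,220),("top",300,180))]
cv2.imwrite("pics/k1.png",np.hstack(o))
s=readout.observe();print(s["tool_pos"],s["tool_rot"],s["time"])
```

```text
[ 0.54796027 -0.2276074   0.18017754] [ 3.14031621e+00 -2.15126385e-03 -2.52487125e-02] 2.5
```

View pics/k1.png

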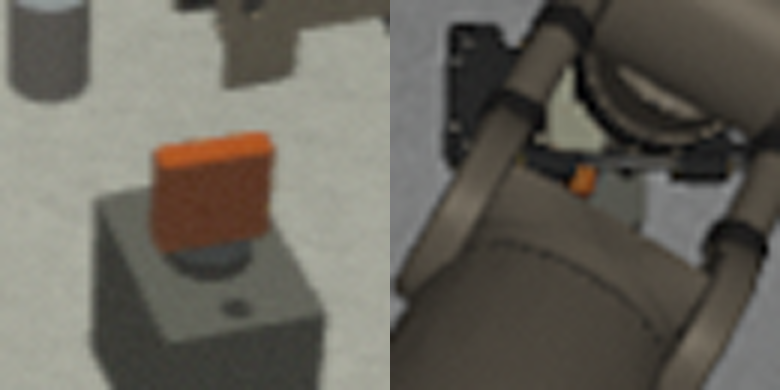

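The fingers hang squarely over the handle, so I'll descend and grip.

Emit:
jog_arm:
  plan:
    - [-0.015,-0.01,-0.4,0,0]
    - [-0.015,-0.01,-0.8,0,0]
    - [-0.015,-0.01,-1,0,0]
    - [-0.015,-0.01,-1,0,0]
    - [-0.015,-0.01,-1,0,0]

```text
time: 3.0
tool_pos: [0.5469, -0.2282, 0.0998]
tool_rot: [3.141, -0.001, -0.025]
contact_force: [0.1, -0.8, 0.3]
opening: 0.0458
grip_force: 0.0
```

Emit:
jog_arm:
  plan:
    - [0,0,-0.08,0,0]
    - [0,0,-0.08,0,0]
    - [0,0,-0.08,0,0]
    - [0,0,-0.08,0,-1]
    - [0,0,-0.08,0,-1]
    - [0,0,-0.08,0,-1]
    - [0,0,-0.08,0,-1]
    - [0,0,-0.08,0,-1]
    - [0,0,-0.08,0,-1]
    - [0,0,-0.08,0,-1]
  squeeze: 30

```text
time: 4.0
tool_pos: [0.5463, -0.2275, 0.0924]
tool_rot: [-3.141, 0.0, -0.025]
contact_force: [0.2, 1.5, 1.7]
opening: 0.0139
grip_force: 30.0
```

Gripped: the opening is 13.9 mm, which matches the handle. Lifting.

Emit:
jog_arm:
  plan:
    - [0,0,0.25,0,-1]
    - [0,0,0.5,0,-1]
    - [0,0,0.75,0,-1]
    - [0,0,1,0,-1]
    - [0,0,1,0,-1]
    - [0,0,1,0,-1]

```text
time: 4.6
tool_pos: [0.5461, -0.2279, 0.1719]
tool_rot: [3.141, 0.0, -0.025]
contact_force: [-0.1, -0.2, -1.6]
opening: 0.0141
grip_force: 30.0
```

Emit:
jog_arm:
  plan:
    - [0,0,0.25,0,-1]
    - [0,0,0.5,0,-1]
    - [0,0,0.5,0,-1]
    - [0,0,0.5,0,-1]

```text
time: 5.0
tool_pos: [0.5459, -0.2276, 0.2108]
tool_rot: [-3.141, 0.002, -0.025]
contact_force: [-0.2, 0.4, -1.6]
opening: 0.0145
grip_force: 30.0
```

Run:
```python
from h import *
import cv2
from cell import readout
cv2.imwrite("pics/k2.png",cv2.resize(cams.read_camera("side")[170:310,240:380],None,fx=4,fy=4,interpolation=cv2.INTER_CUBIC))
s=readout.observe();print(s["tool_pos"],s["tool_rot"],s["contact_force"],s["opening"],s["time"])
```

```text
[ 0.54560816 -0.22744692  0.21035956] [-3.14030066e+00  2.66625115e-03 -2.48974893e-02] [-0.59722243 -0.22376887 -2.0237854 ] 0.013669731176497932 5.05
```

View pics/k2.png

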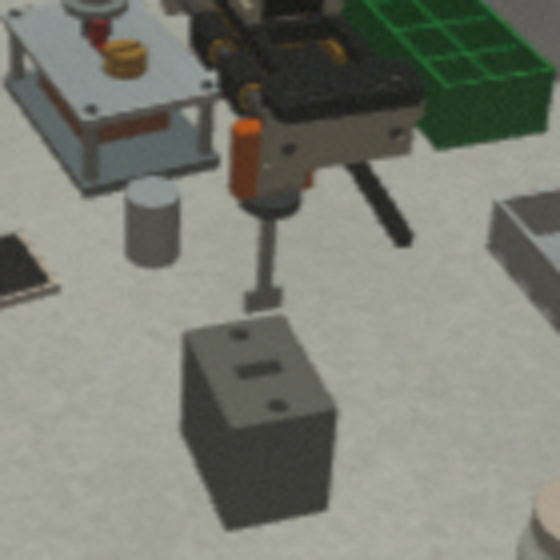

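The key hangs upright in the fingers, with its blade tip at about (305.5,247) in full-image pixels and the block hole empty. Next I carry it to the stand.

Emit:
jog_arm:
  plan:
    - [0.085,0.93,0,0.175,-1]
    - [0.085,0.93,0,0.175,-1]
    - [0.085,0.93,0,0.175,-1]
    - [0.085,0.93,0,0.175,-1]

```text
time: 5.45
tool_pos: [0.5527, -0.153, 0.2111]
tool_rot: [-3.141, 0.002, 0.25]
contact_force: [-0.6, -0.9, -1.2]
opening: 0.0141
grip_force: 30.0
```

Emit:
jog_arm:
  plan:
    - [0.085,0.93,0,0,-1]
    - [0.085,0.93,0,0,-1]
    - [0.085,0.93,0,0,-1]
    - [0.085,0.93,0,0,-1]

```text
time: 5.85
tool_pos: [0.5598, -0.0798, 0.2117]
tool_rot: [3.141, 0.001, 0.249]
contact_force: [-0.6, -1.2, -0.5]
opening: 0.0137
grip_force: 30.0
```

Emit:
jog_arm:
  plan:
    - [0.085,0.93,0,0,-1]
    - [0.085,0.93,0,0,-1]
    - [0.085,0.93,0,0,-1]
    - [0.085,0.93,0,0,-1]

```text
time: 6.25
tool_pos: [0.5668, -0.006, 0.212]
tool_rot: [3.141, 0.001, 0.249]
contact_force: [0.1, -0.8, -1.3]
opening: 0.0141
grip_force: 30.0
```

Emit:
jog_arm:
  plan:
    - [0.085,0.93,0,0,-1]
    - [0.085,0.93,0,0,-1]
    - [0.085,0.93,0,0,-1]
    - [0.085,0.93,0,0,-1]

```text
time: 6.65
tool_pos: [0.5737, 0.0683, 0.2121]
tool_rot: [3.141, 0.0, 0.249]
contact_force: [1.1, -0.7, -0.4]
opening: 0.0137
grip_force: 30.0
```

Emit:
jog_arm:
  plan:
    - [0.085,0.93,0,0,-1]
    - [0.085,0.93,0,0,-1]
    - [0.085,0.93,0,0,-1]
    - [0.085,0.93,0,0,-1]
    - [0.085,0.93,0,0,-1]
    - [0.085,0.93,0,0,-1]

```text
time: 7.25
tool_pos: [0.5805, 0.1425, 0.2124]
tool_rot: [3.141, 0.0, 0.248]
contact_force: [0.2, -0.1, -1.0]
opening: 0.014
grip_force: 30.0
```

Run:
```python
from h import *
import cv2
from cell import readout
im=cams.read_camera("side");cv2.imwrite("pics/side5.png",im)
o=cv2.resize(im[130:200,235:305],None,fx=8,fy=8,interpolation=cv2.INTER_CUBIC)
for i in range(0,70,10): cv2.putText(o,str(235+i),(i*8,10),0,.35,(0,0,255));cv2.putText(o,str(130+i),(0,i*8+4),0,.35,(0,0,255))
cv2.imwrite("pics/k3.png",o)
s=readout.observe();print(s["tool_pos"],s["tool_rot"],s["time"])
p=s["tool_pos"]-[0,0,.0864]
print("tip now",proj("side",p),"old tip",proj("side",[.5457,-.2275,.1242]))
```

```text
[0.58047608 0.142797   0.21243185] [ 3.14122568e+00 -5.31604834e-06  2.48223169e-01] 7.3
tip now [[271.48414773 171.7919556 ]] old tip [[305.2286638  246.95285103]]
```

View pics/k3.png

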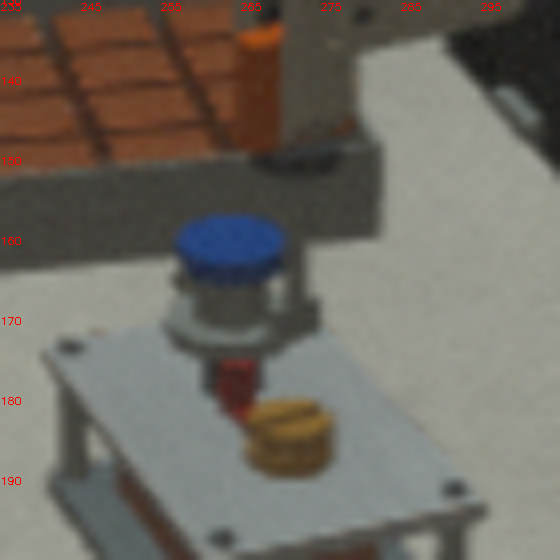

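The key stands over the screw, its blade tip at about (272,172) as predicted. The screw top is centred at (271.2,181.9). Next I lower the blade.

Emit:
jog_arm:
  plan:
    - [-0.006,0.016,-0.2,-0.007,-1]
    - [-0.006,0.016,-0.4,-0.007,-1]
    - [-0.006,0.016,-0.4,-0.007,-1]
    - [-0.006,0.016,-0.4,-0.007,-1]

```text
time: 7.7
tool_pos: [0.58, 0.145, 0.1806]
tool_rot: [3.141, 0.0, 0.238]
contact_force: [0.6, -1.1, -1.1]
opening: 0.014
grip_force: 30.0
```

Emit:
jog_arm:
  plan:
    - [0,0,-0.02,0,-1]
    - [0,0,-0.04,0,-1]
    - [0,0,-0.06,0,-1]
    - [0,0,-0.08,0,-1]
    - [0,0,-0.08,0,-1]

```text
time: 8.2
tool_pos: [0.5797, 0.1455, 0.1738]
tool_rot: [3.142, 0.0, 0.239]
contact_force: [-0.6, 1.2, -0.8]
opening: 0.0138
grip_force: 30.0
```

Emit:
jog_arm:
  plan:
    - [0,-0.01,-0.02,0,-1]
    - [0,-0.01,-0.04,0,-1]
    - [0,-0.01,-0.06,0,-1]
    - [0,-0.01,-0.075,0,-1]
    - [0,-0.01,-0.075,0,-1]

```text
time: 8.7
tool_pos: [0.5797, 0.1452, 0.1679]
tool_rot: [-3.141, -0.0, 0.239]
contact_force: [0.6, 2.2, 0.2]
opening: 0.0138
grip_force: 30.0
```

The blade is in the slot: tip about 1.5 mm above the floor with no vertical force. Next I turn it anticlockwise.

Emit:
jog_arm:
  plan:
    - [0,0.01,0,0.03,-1]
    - [0,0.01,0,0.08,-1]
    - [0,0.01,0,0.13,-1]
    - [0,0.01,0,0.18,-1]
    - [0,0.01,0,0.23,-1]
    - [0,0.01,0,0.28,-1]
    - [0,0.01,0,0.33,-1]
    - [0,0.01,0,0.36,-1]
    - [0,0.01,0,0.36,-1]

```text
time: 9.6
tool_pos: [0.5796, 0.1457, 0.1676]
tool_rot: [-3.141, 0.0, 0.805]
contact_force: [-0.7, 2.7, 0.2]
opening: 0.014
grip_force: 30.0
```

Run:
```python
from cell import readout
s=readout.observe();print(s["tool_pos"],s["tool_rot"],s["contact_force"],s["torque"],s["opening"],s["time"])
```

```text
[0.57956346 0.14569213 0.16756496] [-3.14080934e+00  4.49477367e-04  8.04923597e-01] [-0.68981417  2.65327896  0.20173311] [ 0.48094196  0.20425518 -0.00960154] 0.013991511251675127 9.6
```

Emit:
jog_arm:
  plan:
    - [0,0.01,0,0.05,-1]
    - [0,0.01,0,0.1,-1]
    - [0,0.01,0,0.15,-1]
    - [0,0.01,0,0.2,-1]
    - [0,0.01,0,0.25,-1]
    - [0,0.01,0,0.3,-1]
    - [0,0.01,0,0.35,-1]
    - [0,0.01,0,0.39,-1]
    - [0,0.01,0,0.39,-1]
    - [0,0.01,0,0.39,-1]

```text
time: 10.6
tool_pos: [0.5804, 0.1456, 0.1677]
tool_rot: [3.14, 0.001, 1.415]
contact_force: [2.9, -2.5, -3.0]
opening: 0.0141
grip_force: 30.0
```

Run:
```python
from h import *
import cv2
from cell import readout
s=readout.observe();print(s["tool_pos"],s["tool_rot"],s["contact_force"],s["torque"],s["opening"],s["time"])
o=[cv2.resize(cams.read_camera(n)[y:y+64,x:x+64],None,fx=6,fy=6,interpolation=cv2.INTER_CUBIC) for n,x,y in(("side",235,140),("top",185,165))]
cv2.imwrite("pics/k4.png",np.hstack(o))
```

```text
[0.5803791  0.14556639 0.16770852] [3.14045367e+00 1.01991519e-03 1.41450884e+00] [ 2.90624807 -2.52984269 -3.01222167] [-0.62760886 -0.80813397 -0.04970467] 0.014128877476903369 10.6
```

View pics/k4.png

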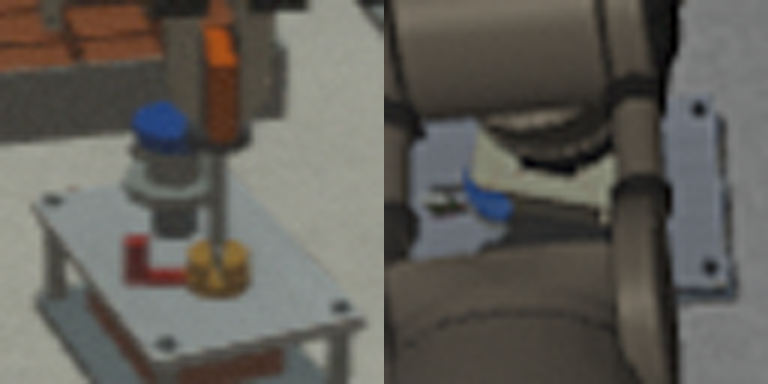

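The tongue has swung out to the left and its red block is at about (257.5,183). I'll turn a little more to be sure it reaches the stop.

Emit:
jog_arm:
  plan:
    - [0,0,0,0.03,-1]
    - [0,0,0,0.06,-1]
    - [0,0,0,0.06,-1]
    - [0,0,0,0.06,-1]

```text
time: 11.1
tool_pos: [0.5805, 0.146, 0.1681]
tool_rot: [3.14, 0.0, 1.509]
contact_force: [4.0, -1.8, -2.6]
opening: 0.014
grip_force: 30.0
```

Run:
```python
from h import *
import cv2
from cell import readout
s=readout.observe();print(s["tool_pos"],s["tool_rot"],s["contact_force"],s["torque"],s["opening"],s["time"])
for a in(1.15,1.25,1.35,1.45):print(a,proj("side",np.array([.580-.044*np.sin(a),.1448+.044*np.cos(a),.084])))
im=cams.read_camera("side").astype(int)[172:196,250:275];b,g,r=im[...,0],im[...,1],im[...,2]
m=(r>1.9*g)&(r>1.7*b)&(r>60);ys,xs=np.nonzero(m);print(xs.min()+250,xs.max()+250,ys.min()+172,ys.max()+172)
for y in range(24): print(''.join('#' if q else '.' for q in m[y]))
```

```text
[0.58048794 0.14597226 0.16805078] [3.13998955e+00 2.84393238e-04 1.50911134e+00] [ 3.98574934 -1.81007826 -2.60339183] [-0.69581896 -1.27550339 -0.03780766] 0.013952523276201995 11.1
1.15 [[256.92534406 182.70713987]]
1.25 [[256.78278726 183.3965804 ]]
1.35 [[256.78225515 184.09268749]]
1.45 [[256.92502847 184.78849711]]
256 265 180 186
.........................
.........................
.........................
.........................
.........................
.........................
.........................
.........................
.......##................
......###................
.......##................
.........................
.........................
.........####............
.........#######.........
.........................
.........................
.........................
.........................
.........................
.........................
.........................
.........................
.........................
```

Emit:
jog_arm:
  plan:
    - [0,0,0,-0.05,-1]
    - [0,0,0,-0.05,-1]
    - [0,0,0.1,-0.05,-1]
    - [0,0,0.25,-0.05,-1]
    - [0,0,0.4,-0.05,-1]
    - [0,0,0.55,-0.05,-1]
    - [0,0,0.55,-0.05,-1]
    - [0,0,0.55,-0.05,-1]

```text
time: 11.95
tool_pos: [0.5797, 0.1464, 0.2123]
tool_rot: [3.141, -0.0, 1.433]
contact_force: [-0.1, 0.3, -0.9]
opening: 0.0139
grip_force: 30.0
```

Emit:
jog_arm:
  plan:
    - [-0.085,-0.93,0,-0.2,-1]
    - [-0.085,-0.93,0,-0.4,-1]
    - [-0.085,-0.93,0,-0.92,-1]
    - [-0.085,-0.93,0,-0.92,-1]
    - [-0.085,-0.93,0,-0.92,-1]
    - [-0.085,-0.93,0,-0.92,-1]
    - [-0.085,-0.93,0,-0.92,-1]
    - [-0.085,-0.93,0,-0.92,-1]
    - [-0.085,-0.93,0,-0.92,-1]
    - [-0.085,-0.93,0,-0.92,-1]
    - [-0.085,-0.93,0,-0.92,-1]

```text
time: 13.05
tool_pos: [0.5726, 0.0719, 0.2112]
tool_rot: [-3.142, 0.002, -0.013]
contact_force: [-0.7, -0.5, -0.8]
opening: 0.0138
grip_force: 30.0
```

Emit:
jog_arm:
  plan:
    - [-0.085,-0.93,0,0,-1]
    - [-0.085,-0.93,0,0,-1]
    - [-0.085,-0.93,0,0,-1]
    - [-0.085,-0.93,0,0,-1]

```text
time: 13.45
tool_pos: [0.566, -0.0027, 0.2116]
tool_rot: [-3.141, 0.001, -0.012]
contact_force: [-0.5, 0.8, -0.9]
opening: 0.0139
grip_force: 30.0
```

Emit:
jog_arm:
  plan:
    - [-0.085,-0.93,0,0,-1]
    - [-0.085,-0.93,0,0,-1]
    - [-0.085,-0.93,0,0,-1]
    - [-0.085,-0.93,0,0,-1]

```text
time: 13.85
tool_pos: [0.5595, -0.0761, 0.2117]
tool_rot: [-3.141, 0.0, -0.012]
contact_force: [1.2, 0.0, -0.7]
opening: 0.014
grip_force: 30.0
```

Emit:
jog_arm:
  plan:
    - [-0.085,-0.93,0,0,-1]
    - [-0.085,-0.93,0,0,-1]
    - [-0.085,-0.93,0,0,-1]
    - [-0.085,-0.93,0,0,-1]

```text
time: 14.25
tool_pos: [0.5528, -0.15, 0.2118]
tool_rot: [-3.141, 0.0, -0.011]
contact_force: [0.1, 0.6, -0.7]
opening: 0.0139
grip_force: 30.0
```

Emit:
jog_arm:
  plan:
    - [-0.085,-0.93,0,0,-1]
    - [-0.085,-0.93,0,0,-1]
    - [-0.085,-0.93,0,0,-1]
    - [-0.085,-0.93,0,0,-1]
    - [-0.085,-0.93,0,0,-1]
    - [-0.085,-0.93,0,0,-1]

```text
time: 14.85
tool_pos: [0.5462, -0.2241, 0.2121]
tool_rot: [-3.141, -0.0, -0.01]
contact_force: [0.2, -1.2, -1.1]
opening: 0.0136
grip_force: 30.0
```

Run:
```python
from h import *
import cv2
from cell import readout
s=readout.observe();print(s["tool_pos"],s["tool_rot"],s["contact_force"],s["torque"],s["opening"],s["time"])
o=[cv2.resize(cams.read_camera("side")[y:y+64,x:x+64],None,fx=6,fy=6,interpolation=cv2.INTER_CUBIC) for x,y in((235,140),(275,210))]
cv2.imwrite("pics/k5.png",np.hstack(o))
print(proj("side",s["tool_pos"]-[0,0,.0864]))
```

```text
[ 0.54620266 -0.22405936  0.2120619 ] [-3.14134739e+00 -6.84926651e-05 -1.02187032e-02] [ 0.23640105 -1.23768046 -1.13415525] [0.01915302 0.02734165 0.00601333] 0.013617092465506521 14.85
[[304.91888    245.50830687]]
```

View pics/k5.png

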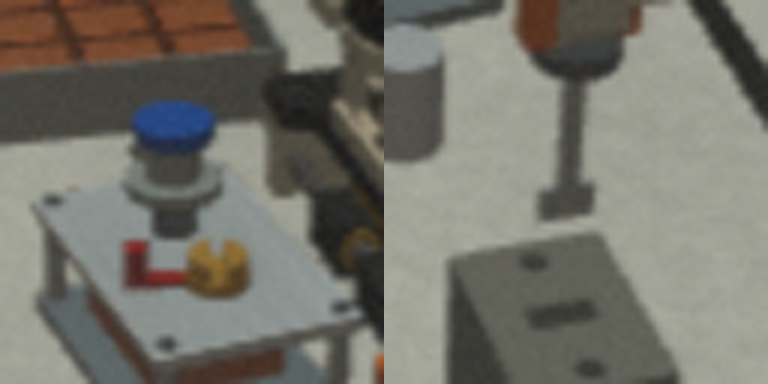

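The latch is open, with the slot pointing towards the camera and the tongue clear. The key is still square in the fingers with its tip at about (305.5,245.8), and the hole is below it. Next I lower it at the position where I gripped it.

Emit:
jog_arm:
  plan:
    - [0,-0.043,-0.15,-0.01,-1]
    - [0,-0.043,-0.3,-0.01,-1]
    - [0,-0.043,-0.3,-0.01,-1]
    - [0,-0.043,-0.3,-0.01,-1]
    - [0,-0.043,-0.3,-0.01,-1]

```text
time: 15.45
tool_pos: [0.546, -0.2293, 0.1881]
tool_rot: [3.141, -0.0, -0.028]
contact_force: [-0.0, 0.3, -1.3]
opening: 0.0141
grip_force: 30.0
```

Emit:
jog_arm:
  plan:
    - [0.004,0.018,-0.1,0,-1]
    - [0.004,0.018,-0.15,0,-1]
    - [0.004,0.018,-0.2,0,-1]
    - [0.004,0.018,-0.25,0,-1]
    - [0.004,0.018,-0.3,0,-1]
    - [0.004,0.018,-0.35,0,-1]
    - [0.004,0.018,-0.4,0,-1]
    - [0.004,0.018,-0.4,0,-1]

```text
time: 16.25
tool_pos: [0.5459, -0.2276, 0.1553]
tool_rot: [-3.141, 0.001, -0.028]
contact_force: [0.1, 0.5, -0.5]
opening: 0.014
grip_force: 30.0
```

Emit:
jog_arm:
  plan:
    - [0,0,-0.1,0,-1]
    - [0,0,-0.2,0,-1]
    - [0,0,-0.3,0,-1]
    - [0,0,-0.4,0,-1]
    - [0,0,-0.5,0,-1]
    - [0,0,-0.6,0,-1]
    - [0,0,-0.7,0,-1]
    - [0,0,-0.76,0,-1]
    - [0,0,-0.76,0,-1]
    - [0,0,-0.76,0,-1]

```text
time: 17.25
tool_pos: [0.546, -0.2275, 0.0949]
tool_rot: [-3.141, 0.001, -0.028]
contact_force: [-0.9, 2.6, -2.6]
opening: 0.0136
grip_force: 30.0
```

Emit:
jog_arm:
  plan:
    - [0,0,-0.015,0,-1]
    - [0,0,-0.025,0,-1]
    - [0,0,-0.025,0,-1]
    - [0,0,-0.025,0,0]
    - [0,0,-0.025,0,0]
    - [0,0,-0.025,0,0]
    - [0,0,-0.025,0,0]
    - [0,0,-0.025,0,0]
    - [0,0,-0.025,0,0]

```text
time: 18.15
tool_pos: [0.5462, -0.2278, 0.0932]
tool_rot: [3.141, -0.0, -0.028]
contact_force: [0.2, -0.8, 0.3]
opening: 0.0457
grip_force: 0.0
```

Emit:
jog_arm:
  plan:
    - [0,0,0.2,0,0]
    - [0,0,0.5,0,0]
    - [0,0,1,0,0]
    - [0,0,1,0,0]
    - [0,0,1,0,0]

```text
time: 18.65
tool_pos: [0.5465, -0.2279, 0.1741]
tool_rot: [3.14, -0.002, -0.028]
contact_force: [-0.9, 0.2, -0.9]
opening: 0.046
grip_force: 0.0
```

Run:
```python
from h import *
import cv2
a=cv2.imread("pics/side0.png")[230:310,270:340];b=cams.read_camera("side")[230:310,270:340]
cv2.imwrite("pics/k6.png",cv2.resize(np.hstack([a,b]),None,fx=5,fy=5,interpolation=cv2.INTER_CUBIC))
def m(i):
    ys,xs=np.nonzero((i[...,2]>1.8*i[...,1].astype(int))&(i[...,2]>80));return xs.min(),xs.max(),ys.min(),ys.max(),xs.mean(),ys.mean()
print(m(a),m(b))
```

```text
(np.int64(27), np.int64(44), np.int64(13), np.int64(17), np.float64(35.10344827586207), np.float64(14.931034482758621)) (np.int64(27), np.int64(44), np.int64(13), np.int64(18), np.float64(35.3125), np.float64(15.40625))
```

The key stands as it did at the start, its handle blob within 0.5 px. I now shut the fingers and go to the cap.

Emit:
jog_arm:
  plan:
    - [0,0,0.5,0,-1]
    - [0.06,0.9,0.5,0,-1]
    - [0.06,0.9,0.5,0,-1]
    - [0.06,0.9,0.5,0,-1]
    - [0.06,0.9,0.5,0,-1]
  squeeze: 20

```text
time: 19.2
tool_pos: [0.5506, -0.1555, 0.212]
tool_rot: [-3.141, 0.002, -0.027]
contact_force: [-0.1, -0.1, 0.5]
opening: 0.0105
grip_force: 0.0
```

Emit:
jog_arm:
  plan:
    - [0.06,0.9,0,0,-1]
    - [0.06,0.9,0,0,-1]
    - [0.06,0.9,0,0,-1]
    - [0.06,0.9,0,0,-1]

```text
time: 19.6
tool_pos: [0.5557, -0.0847, 0.2125]
tool_rot: [3.141, 0.001, -0.028]
contact_force: [-0.6, -0.2, 0.1]
opening: 0.0003
grip_force: 0.0
```

Emit:
jog_arm:
  plan:
    - [0.06,0.9,0,0,-1]
    - [0.06,0.9,0,0,-1]
    - [0.06,0.9,0,0,-1]
    - [0.06,0.9,0,0,-1]

```text
time: 20.0
tool_pos: [0.5607, -0.0132, 0.2128]
tool_rot: [3.141, 0.0, -0.029]
contact_force: [0.5, 0.2, 0.2]
opening: 0.0008
grip_force: 0.0
```

Emit:
jog_arm:
  plan:
    - [0.06,0.9,0,0,-1]
    - [0.06,0.9,0,0,-1]
    - [0.06,0.9,0,0,-1]
    - [0.06,0.9,0,0,-1]

```text
time: 20.4
tool_pos: [0.5656, 0.0586, 0.2129]
tool_rot: [3.141, 0.0, -0.029]
contact_force: [0.1, -0.1, -0.4]
opening: 0.0007
grip_force: 0.0
```

Emit:
jog_arm:
  plan:
    - [0.06,0.9,0,0,-1]
    - [0.06,0.9,0,0,-1]
    - [0.06,0.9,0,0,-1]
    - [0.06,0.9,0,0,-1]

```text
time: 20.8
tool_pos: [0.5704, 0.1305, 0.213]
tool_rot: [3.141, 0.0, -0.029]
contact_force: [-0.6, -1.2, -0.2]
opening: 0.0005
grip_force: 0.0
```

Emit:
jog_arm:
  plan:
    - [0.06,0.9,0,0,-1]
    - [0.06,0.9,0,0,-1]
    - [0.06,0.9,0,0,-1]
    - [0.06,0.9,0,0,-1]
    - [0.06,0.9,0,0,-1]
    - [0.06,0.9,0,0,-1]

```text
time: 21.4
tool_pos: [0.5752, 0.2026, 0.2133]
tool_rot: [3.141, -0.0, -0.03]
contact_force: [-0.5, 0.5, -0.1]
opening: 0.0007
grip_force: 0.0
```

Emit:
jog_arm:
  plan:
    - [0,0.025,-0.4,0,-1]
    - [0,0.025,-0.7,0,-1]
    - [0,0.025,-0.8,0,-1]
    - [0,0.025,-0.84,0,-1]
    - [0,0.025,-0.84,0,-1]

```text
time: 21.9
tool_pos: [0.5754, 0.206, 0.1466]
tool_rot: [-3.142, -0.001, -0.028]
contact_force: [0.0, 0.4, 0.6]
opening: 0.0006
grip_force: 0.0
```

Emit:
jog_arm:
  plan:
    - [0,0,-0.025,0,-1]
    - [0,0,-0.05,0,-1]
    - [0,0,-0.075,0,-1]
    - [0,0,-0.1,0,-1]
    - [0,0,-0.1,0,-1]

```text
time: 22.4
tool_pos: [0.5753, 0.2063, 0.1383]
tool_rot: [-3.141, -0.001, -0.028]
contact_force: [-0.6, 0.1, 4.6]
opening: 0.0003
grip_force: 1.8
```

Emit:
jog_arm:
  plan:
    - [0,0,-0.025,0,-1]
    - [0,0,-0.05,0,-1]
    - [0,0,-0.075,0,-1]
    - [0,0,-0.1,0,-1]
    - [0,0,-0.125,0,-1]
    - [0,0,-0.125,0,-1]
    - [0,0,-0.125,0,-1]
    - [0,0,-0.125,0,-1]

```text
time: 23.2
tool_pos: [0.5753, 0.2064, 0.1289]
tool_rot: [-3.141, -0.001, -0.028]
contact_force: [-1.6, -0.6, 8.1]
opening: 0.0005
grip_force: 4.2
```

Run:
```python
from h import *
import cv2
from cell import readout
a=cv2.imread("pics/side0.png")[140:215,230:310];I=cams.read_camera("side");b=I[140:215,230:310]
cv2.imwrite("pics/k7.png",cv2.resize(np.hstack([a,b]),None,fx=5,fy=5,interpolation=cv2.INTER_CUBIC))
s=readout.observe();print(s["tool_pos"],s["tool_rot"],s["contact_force"],s["time"])
for i in(a,b):
    i=i.astype(int);ys,xs=np.nonzero((i[...,0]>1.8*i[...,2])&(i[...,0]>60)&(np.arange(75)[:,None]<45));print(xs.min(),xs.max(),ys.min(),ys.max())
print(proj("side",[[.5752,.205,.140],[.5752,.205,.128]]))
```

```text
[0.57528896 0.20636012 0.12888879] [-3.14137479e+00 -1.37964095e-03 -2.79164710e-02] [-1.98227272 -0.69541165  9.47355942] 23.25
27 40 17 24
28 39 21 27
[[264.01086035 159.19547808]
 [264.01852435 162.65854907]]
```

View pics/k7.png

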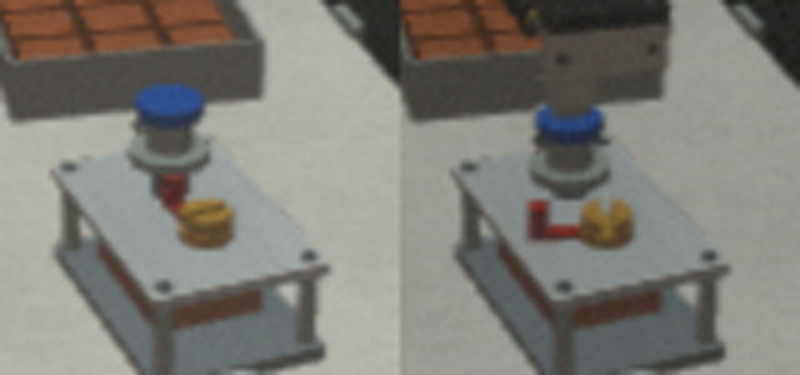

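The pressed picture shows the cap 3 to 4 px lower (about 11–12 mm), with the tongue out and the force at 8–9 N. I'll nudge it down slightly, let it settle and hand in.

Emit:
jog_arm:
  plan:
    - [0,0,-0.008,0,-1]
    - [0,0,-0.008,0,-1]
    - [0,0,-0.008,0,-1]
    - [0,0,-0.008,0,-1]
    - [0,0,-0.008,0,-1]

```text
time: 23.75
tool_pos: [0.5753, 0.2064, 0.1283]
tool_rot: [-3.141, -0.001, -0.028]
contact_force: [-1.9, -0.7, 8.4]
opening: 0.0006
grip_force: 4.4
```

```bash
python3 -c "
from cell import ticket
print(ticket.hand_in())"
```

```text
the job is handed in; nothing more can be done
None
```

I handed the job in at 23.75 s of robot time, but the hand-in gave no verdict: the latch screw was turned to its stop with the key, the key is back upright in its block, and the fingers hold the blue cap about 12 mm down at about 8 N.

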